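# Clamp a brass sheet in the model-maker's folding tool

## Task

A brass sheet lies ready under the raised clamp plate of the small folding tool. Clamp it: turn the wing nut clockwise (seen from above) by pushing its wings round with a fingertip, stroke after stroke, until the nut is fully home and turns no further. Only push the wings, never grip the nut or force it, and do not shift the sheet or disturb the model tank, the paint jar or the glue bottle.

Things in the scene. Friction and masses are not known exactly. Their poses are not given: they have to be found in the camera images.
- folder: The folding tool: dark steel base plate 120 x 190 mm (its x, y), top 15 mm above the table, rubber-footed, does not move. Origin: centre of its underside on the table; z up. A vertical stud at its centre, 10 mm thick and ending 43 mm above the table between the wings, carries the clamp plate and wing nut. Two guide pins 6 mm thick stand at y = +-66 mm, tops 39 mm above the table.
- plate (a point): Centre of the clamp plate's upper face, on the stud's axis; axes as the folder's. Aluminium plate with a straight front edge and a comb of fingers at the back, x -36 to +39 mm, y +-78 mm, 8 mm thick. This face is 27.4 mm above the table at nut value 0 and 24.5 mm when home. On it lies a spring washer 26 mm wide, 2 mm thick, and on that the wing nut.
- nut_top (a point): On the wing nut's axis, level with the tops of its wings; turns with the nut: x = line of the two wings, z up. Steel wing nut, 48 mm across the wings, 25 mm high; hub 20 mm wide, 12 mm high. Each wing is a rounded upright ear 4 mm thick, from the hub out to 24 mm from the axis, from 7 to 25 mm above the nut's underside. 54.4 mm above the table at nut value 0, 51.5 mm when home.
- wing_tip (a point): Outermost point of one of the two (alike) wings, 24 mm from the nut's axis and 9 mm below its top.
- wingnut (a joint): Thread angle of the wing nut in rad, growing clockwise seen from above; 0 = backed off, 12.0 = home, plate down on the sheet. Stays where it is left; friction 0.02 N m (1 N at the wing tip). A turn lowers nut and plate 1.5 mm. Starts 1.1 to 1.9 turns short of home. At home this value stops; the wings give springily 0.4 N m/rad more (6 N: 0.3 rad) and return: a 6 N force stop tells it.
- sheet: Loose brass sheet 44 x 36 x 1.5 mm, 20 g, lying on the base plate partly under the clamp plate's straight edge, on the folder's -x side. Origin: centre of its underside, z up.
- tank: Bystander: grey scale model tank, 160 x 82 x 76 mm, 175 to 350 g, 0.19 to 0.24 m from the folder's centre on its +y side. Origin: centre of its underside; x = forward.
- jar: Bystander: small glass paint jar, 38 mm wide, 48 mm high, on the folder's -y side. Origin: centre of its underside.
- glue: Bystander: white glue bottle, 42 mm wide, 85 mm high, on the folder's -y side. Origin: centre of its underside.

How it is judged (in metres and radians):
At the end, for the whole second after the job is handed in: The wing nut is home (within 0.3 rad of its stop) and at rest, the brass sheet lies flat within 4 mm of where it was, and tank, jar and glue bottle stand within 15 mm of where they were (value of joint wingnut above 11.7 rad and velocity of joint wingnut below 0.1 rad/s and distance of sheet from where it was at the start of the episode below 0.004 m and angle between sheet's own z axis and vertical below 0.06 rad and distance of each of tank, jar, glue from where it was at the start of the episode below 0.015 m); the robot touches nothing.
It fails at once if the wing nut is gripped or forced (more than 36 N from the fingers) (contact force between the fingers and wingnut above 36 N).
It fails at once if the brass sheet is shifted by more than 6 mm or lifted (distance of sheet from where it was at the start of the episode above 0.006 m).
It fails at once if a bystander is moved by more than 20 mm, lifted or tipped (distance of any of tank, jar, glue from where it was at the start of the episode above 0.02 m or angle between any of tank, jar, glue's own z axis and vertical above 0.3 rad).
It also fails if it takes over 61 s, if anything falls off the work surface, if the arm or the gripper's body presses on something with over 40 N, if the wrist force passes 120 N, or if a joint passes its speed limit or range.

## Robot

A 7-joint arm with a two-finger parallel gripper is mounted at the origin on the work surface. World frame = base frame: x ahead of the robot, y to its left, z up, the work surface at z = 0. Lengths are in mm, angles in rad, forces in N, time in s.
With the tool pointing down it reaches from about 425 to 975 mm from the base axis. Payload 16.7 kg.
Tool frame: the origin (TCP) lies at the centre of the arm's flange, where the gripper is bolted on; the fingertips stand 173 mm ahead of it and the grasp point (between the pads) lies 155 mm ahead of it; z points along the fingers, y is the line along which they close (so a half turn about z gives the same grasp; the last joint's range is limited). The gripper opens to 85 mm and grips with 20 to 120 N. Pads are 22 mm wide; open, the fingers measure 114 mm over their backs; the gripper's body (76 mm by 85 mm) begins 54 mm behind the grasp point. The pads swing forward as they close: fully open they stand 13 mm farther back than shut.
Start: joints at [-1.353, 0.426, 0.074, 1.606, -0.034, 1.111, -0.067], TCP at [242.086, 630.065, 404.702] pointing down, gripper open.
Joint ranges: [-2.85, 2.85], [-0.5, 2.14], [-1.23, 1.37], [0.21, 2.46], [-1.02, 4.16], [0.16, 2.05], [-2.73, 2.73]. Speed limits (rad/s): [1.89, 1.89, 2.39, 2.39, 3.01, 3.01, 3.01].

## Interface

Orientations are given as a unit quaternion [w, x, y, z].
In Python, from rig import env gives the robot as it stands.
- The arm moves only by the shell command python3 nudge.py 'ROWS'. ROWS is a JSON list of rows, 1 to 10 of them, each an object with the fields aperture (the finger opening in mm), x, y, z (the shift in mm), twist (a turn about the tool's z in rad); a field left out counts as zero (the opening has to be given); each row is the pose to reach, as a shift and turn from the pose commanded when the command began, along the tool's axes at that moment; what a row does not reach only later rows make up. A row lasts 1/10 s, in which the tool goes at most 50 mm and 0.15 rad, less where a joint would pass 70% of its speed; a pose out of reach is approached as far as the arm can. The fingers move at their own pace and stop on an object; the grip force is fixed at half the most. Time passes only in rows, so rows that do not move let the fingers close. It prints the time, the measured TCP pose, the force, the opening and the grip force at its end. Input that does not fit is refused with a message, and nothing moves.
- env.observe(): the state, without advancing time (a new reading comes with each control period).
- env.camera(name): name is "scene" or "top" or "wrist"; returns the picture (384x512x3 uint8, blue, green, red); there is no depth.
- env.camera_params(name): a dict with "intrinsics" (3x3 intrinsics, pixels), "D" ([k1, k2, p1, p2, k3] as OpenCV has them; the pictures are not rectified), "R" (3x3) and "t" (3): a world point X has camera coordinates R X + t. Camera axes: x right, y down, z forward; pixel columns grow to the right and rows downward; lengths in mm; the calibration is good to about 2 mm. A picture is of the moment at which its call begins: read the wrist's pose just before it. camera_params takes no time and is no camera call; for the wrist camera it gives the pose at the moment of the call.
- env.job_done(): hands the job in; it is judged then, once.
The state is a dict: "t": time; "q": joint angles; "joint_velocities": joint speeds; "joint_torque": joint torques, N m; "tool_pos": TCP position; "ee_rot": TCP orientation; "ft_force": force on the tool from outside, world axes, zero at the start; "ft_torque": the same for the moment, N m; "finger_gap": finger opening in mm; "finger_force": force on a finger pad.
Only numpy, scipy, OpenCV 4.12 (cv2) and the standard library are available. Lean on these libraries where they do the work, as an engineer would, in place of code of your own. Each camera call takes 0.05 s, during which the arm holds its last target. There are 200 camera calls.

## Working session

There is one attempt and no reset: what is moved stays moved. The work goes in short steps, Python scripts to look and compute and a shell command to move; the robot and the scene stay as the last step left them, time stands still between calls to the robot, and variables do not carry over. Pictures are saved under pics/ and viewed, at most 10 in all, crops included, and the job is handed in when it is done.

```bash
ls; mkdir -p pics
python3 - <<'E'
from rig import env
import cv2,numpy as np
s=env.observe();print(s['t'],s['tool_pos'],s['ee_rot'],s['finger_gap'])
for n in("scene","top","wrist"):
    p=env.camera_params(n);im=env.camera(n);cv2.imwrite(f'pics/{n}0.png',im)
    print(n,np.round(p['intrinsics'],1).tolist(),np.round(p['R'],3).tolist(),np.round(p['t'],1).tolist(),p['D'])
a=np.hstack([cv2.imread('pics/top0.png'),cv2.imread('pics/scene0.png')])
cv2.imwrite('pics/both.png',cv2.resize(a,(800,300)))
E
```

```text
nudge.py
pics
rig.py
0.0 [242.03444041 629.91784096 404.00913025] [-5.88022941e-05  1.82400053e-01  9.83224202e-01 -6.21934769e-04] 85.38615345072795
scene [[390.1, 0.0, 250.9], [0.0, 390.1, 192.4], [0.0, 0.0, 1.0]] [[0.071, 0.997, 0.01], [0.659, -0.04, -0.751], [-0.749, 0.06, -0.66]] [-121.2, -314.7, 1279.4] [-0.04688299  0.          0.          0.          0.        ]
top [[475.0, 0.0, 254.9], [0.0, 475.0, 193.4], [0.0, 0.0, 1.0]] [[0.005, -0.999, 0.031], [-0.986, -0.01, -0.165], [0.165, -0.03, -0.986]] [41.3, 572.3, 881.9] [-0.04627905  0.          0.          0.          0.        ]
wrist [[283.3, 0.0, 259.3], [0.0, 283.3, 190.7], [0.0, 0.0, 1.0]] [[0.358, 0.934, 0.0], [0.894, -0.343, 0.289], [0.27, -0.103, -0.957]] [-675.8, -38.3, 378.0] [-0.02300887  0.          0.          0.          0.        ]
```

View pics/top0.png

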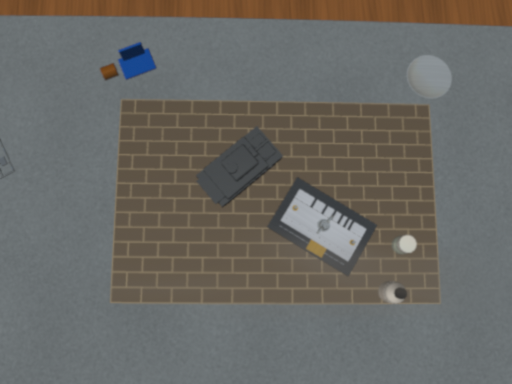

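View pics/scene0.png

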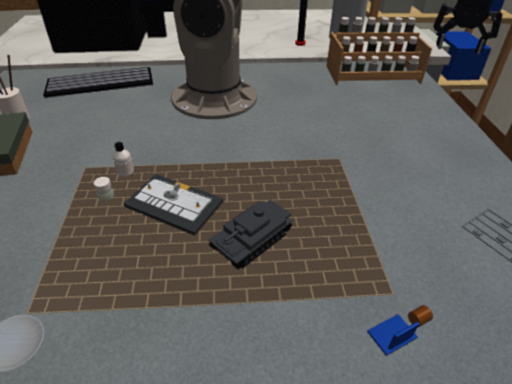

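Top view: the folder is centred near (322,226), with its sheet at (316,248), the tank at (240,167), the jar at (407,244) and the glue at (398,293). I'll enlarge the folder and project the points.

```bash
cat > h.py <<'E'
import cv2,numpy as np
from rig import env
def world(n,uv,z,p=None):
    p=p or env.camera_params(n);R=np.array(p['R']);t=np.array(p['t'])
    q=cv2.undistortPoints(np.array([[uv]],float),np.array(p['intrinsics']),np.array(p['D'])).ravel()
    d=R.T@[q[0],q[1],1];c=-R.T@t
    return c+d*(z-c[2])/d[2]
def pix(n,X,p=None):
    p=p or env.camera_params(n)
    return cv2.projectPoints(np.array(X,float).reshape(-1,1,3),cv2.Rodrigues(np.array(p['R']))[0],np.array(p['t']),np.array(p['intrinsics']),np.array(p['D']))[0].reshape(-1,2)
E
python3 - <<'E'
from h import *
im=cv2.imread('pics/top0.png')
cv2.imwrite('pics/topc.png',cv2.resize(im[170:280,260:400],(770,605)[:2] and (756,594),interpolation=cv2.INTER_CUBIC))
E
```

```text
(no output)
```

View pics/topc.png

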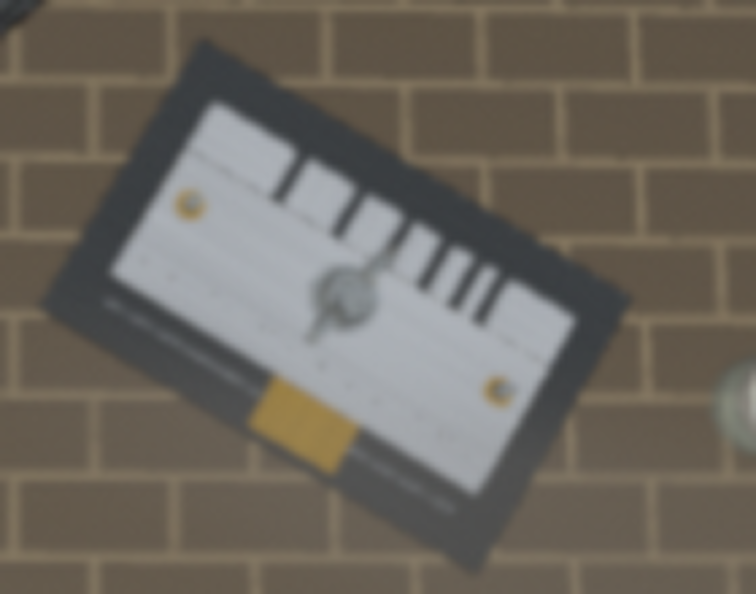

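In the crop (5.4x), the base corners are at (205,38), (630,298), (478,572) and (42,305). The pins are at (192,204) and (500,390), and the wings run (390,245)–(312,338).

```bash
python3 - <<'E'
from h import *
f=lambda u,v,z:world('top',((u+.5)/5.4-.5+260,(v+.5)/5.4-.5+170),z)
C=[f(*c,15) for c in((205,38),(630,298),(478,572),(42,305))]
print('corners',np.round(C,1).tolist(),'centre',np.mean(C,0),'sides',[np.linalg.norm(C[i]-C[i-1]) for i in range(4)])
a,b=f(192,204,39),f(500,390,39);print('pins',a,b,(a+b)/2,np.linalg.norm(a-b))
y=a-b;print('yaw of x axis',np.arctan2(y[1],y[0])-np.pi/2)
a,b=f(390,245,45),f(312,338,45);d=a-b;print('wings',a,b,(a+b)/2,np.linalg.norm(d),np.arctan2(d[1],d[0]))
print('jar',world('top',(407,244),48),'glue',world('top',(400,293),85),'tank',world('top',(240,167),40))
R=cv2.Rodrigues
from scipy.spatial.transform import Rotation as Ro
s=env.observe();q=s['ee_rot'];print(Ro.from_quat(q,scalar_first=True).as_matrix().round(3))
E
python3 nudge.py '[{"aperture": 0,"x": -512,"y": -551},{"aperture": 0,"x": -512,"y": -551},{"aperture": 0,"x": -512,"y": -551},{"aperture": 0,"x": -512,"y": -551},{"aperture": 0,"x": -512,"y": -551},{"aperture": 0,"x": -512,"y": -551},{"aperture": 0,"x": -512,"y": -551},{"aperture": 0,"x": -512,"y": -551},{"aperture": 0,"x": -512,"y": -551},{"aperture": 0,"x": -512,"y": -551}]'
cat >> h.py <<'E'
def go(x,y,ztip):
    from scipy.spatial.transform import Rotation as Ro
    s=env.observe();M=Ro.from_quat(s['ee_rot'],scalar_first=True).as_matrix()
    return np.round(M.T@(np.array([x,y,ztip+173])-s['tool_pos']),1)
E
python3 -c "
from h import *
print(go(522,-68,100),env.observe()['finger_gap'])"
```

```text
t: 1.15
tool_pos: [428.6, 164.0, 404.8]
ee_rot: [0.0, 0.182, 0.983, 0.0]
ft_force: [1.1, 0.5, -0.1]
finger_gap: -0.0
finger_force: 0.0
[-170.4 -183.1  131.8] -0.035090369724801965
```

```bash
python3 nudge.py '[{"aperture": 0,"x": -170,"y": -183},{"aperture": 0,"x": -170,"y": -183},{"aperture": 0,"x": -170,"y": -183},{"aperture": 0,"x": -170,"y": -183},{"aperture": 0,"x": -170,"y": -183},{"aperture": 0,"x": -170,"y": -183,"z": 60},{"aperture": 0,"x": -170,"y": -183,"z": 100},{"aperture": 0,"x": -170,"y": -183,"z": 132},{"aperture": 0,"x": -170,"y": -183,"z": 132}]'
python3 - <<'E'
from h import *
print(go(522,-68,100))
s=env.observe();p=env.camera_params('wrist');im=env.camera('wrist');t=env.camera('top')
tip=s['tool_pos']-[0,0,173]
print('tip px wrist',pix('wrist',tip,p),'nut px',pix('wrist',[[513.5,-90.5,53],[513.5,-90.5,43]],p))
a=np.hstack([im,cv2.resize(t[140:300,250:410],(384,384),interpolation=cv2.INTER_CUBIC)]);cv2.imwrite('pics/w1.png',cv2.resize(a,(800,int(384*800/896))))
cv2.imwrite('pics/w1raw.png',im);np.save('w1R.npy',p['R']);np.save('w1t.npy',p['t'])
E
```

```text
t: 2.05
tool_pos: [520.0, -65.6, 269.2]
ee_rot: [-0.003, 0.183, 0.983, -0.001]
ft_force: [-0.8, -0.6, 1.1]
finger_gap: -0.1
finger_force: 0.0
[-2.7 -1.5 -3.8]
tip px wrist [[258.30472512 243.93973836]] nut px [[222.40403538 219.15912853]
 [224.11973638 214.02264852]]
```

View pics/w1.png

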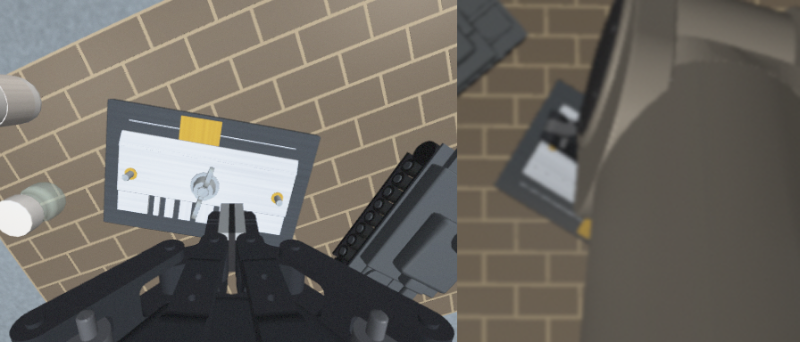

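The wrist view shows the nut at about (205,184) in the scaled picture, with wings at (210,170) and (196,215) and the closed fingertip at (232,206). The arm was still settling, so I'll correct the pose and measure again.

```bash
python3 nudge.py '[{"aperture": 0},{"aperture": 0},{"aperture": 0},{"aperture": 0}]'
python3 - <<'E'
from h import *
print(go(522,-68,100))
p=env.camera_params('wrist');im=env.camera('wrist')
q=pix('wrist',[[513.5,-90.5,53],[513.5,-90.5,43],[546.2,-34,39],[479.2,-145.5,39]],p);print(q)
s=6;c=im[150:250,170:300];cv2.imwrite('pics/w2.png',cv2.resize(c,None,fx=s,fy=s,interpolation=cv2.INTER_CUBIC))
import pickle;pickle.dump(p,open('w2.pkl','wb'));cv2.imwrite('pics/w2raw.png',im)
E
```

```text
t: 2.55
tool_pos: [521.6, -65.6, 273.5]
ee_rot: [0.001, 0.182, 0.983, 0.0]
ft_force: [0.0, 0.9, 0.5]
finger_gap: 0.0
finger_force: 0.0
[-1.2 -2.1  0.5]
[[220.78424021 212.92990359]
 [222.4880842  208.06136616]
 [306.91441692 218.684014  ]
 [138.0994716  190.82261877]]
```

View pics/w2.png

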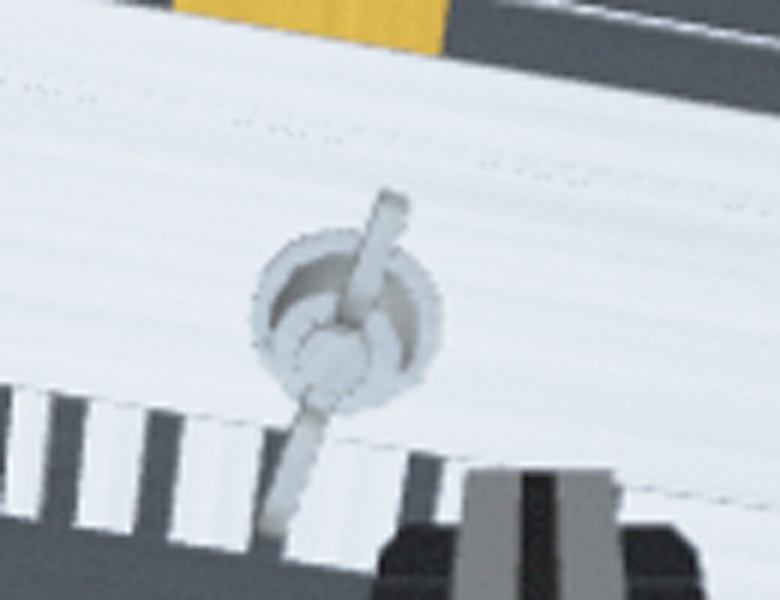

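Run:
```python
from h import *
import pickle;p=pickle.load(open('w2.pkl','rb'))
cr=lambda u,v:((u+.5)/6-.5+170,(v+.5)/6-.5+150)
n=world('wrist',cr(337,357),43,p);print('stud',n)
a,b=world('wrist',cr(392,195),48,p),world('wrist',cr(272,520),45,p);d=a-b
print('wings',a,b,np.linalg.norm(d),np.arctan2(d[1],d[0]),(a+b)/2)
s=env.observe();tip=s['tool_pos']-[0,0,173]
X=np.array([-.933,.359,0]);Y=np.array([.359,.933,0])
print('tip corners px',[pix('wrist',tip+i*11*X+j*Y,p).round(1).tolist() for i in(-1,0,1) for j in(-13,0,13)])
```

```text
stud [515.12893722 -88.53566912  43.        ]
wings [497.09929176 -73.22634648  48.        ] [ 531.97705558 -104.45242142   45.        ] 46.90976620295984 2.411380106998829 [514.53817367 -88.83938395  46.5       ]
tip corners px [[[234.0, 259.2]], [[256.9, 259.2]], [[279.9, 259.2]], [[233.5, 241.6]], [[256.9, 241.7]], [[280.3, 241.6]], [[233.0, 223.3]], [[256.9, 223.4]], [[280.8, 223.4]]]
```

Both cameras put the nut axis near (514,-90) with wing yaw about -0.72. That leaves the +tool-y gap free for the fingertip.

```bash
python3 -c "
from h import *
print(go(522.6,-67.8,42))"
```

```text
[-1.7 -1.7 58.3]
```

```bash
python3 nudge.py '[{"aperture": 0,"x": -1.7,"y": -1.7,"z": 20},{"aperture": 0,"x": -1.7,"y": -1.7,"z": 40},{"aperture": 0,"x": -1.7,"y": -1.7,"z": 50},{"aperture": 0,"x": -1.7,"y": -1.7,"z": 58},{"aperture": 0,"x": -1.7,"y": -1.7,"z": 58},{"aperture": 0,"x": -1.7,"y": -1.7,"z": 58}]'; python3 -c "
from h import *
print(go(522.6,-67.8,42))"
```

```text
t: 3.2
tool_pos: [522.6, -68.0, 215.1]
ee_rot: [0.0, 0.182, 0.983, -0.0]
ft_force: [0.3, 0.3, 0.6]
finger_gap: -0.1
finger_force: 0.0
[0.1 0.2 0.1]
```

First quarter of the orbit (+tool-y to -tool-x).

```bash
python3 nudge.py '[{"aperture": 0,"x": -7.4,"y": -1.2},{"aperture": 0,"x": -14.1,"y": -4.6},{"aperture": 0,"x": -19.4,"y": -9.9},{"aperture": 0,"x": -22.8,"y": -16.6},{"aperture": 0,"x": -24,"y": -24},{"aperture": 0,"x": -24,"y": -24}]'
python3 - <<'E'
from h import *
print(go(536.4,-98.8,42), go(514-24*-.933,-90.2-24*.359,42))
im=env.camera('wrist');cv2.imwrite('pics/w3.png',cv2.resize(im[130:280,170:350],None,fx=4,fy=4,interpolation=cv2.INTER_CUBIC))
E
```

```text
t: 3.8
tool_pos: [535.8, -100.4, 214.8]
ee_rot: [0.0, 0.183, 0.983, -0.0]
ft_force: [0.6, 0.1, 0.4]
finger_gap: 0.4
finger_force: 0.5
[ 0.   1.7 -0.2] [ 0.   1.7 -0.2]
```

View pics/w3.png

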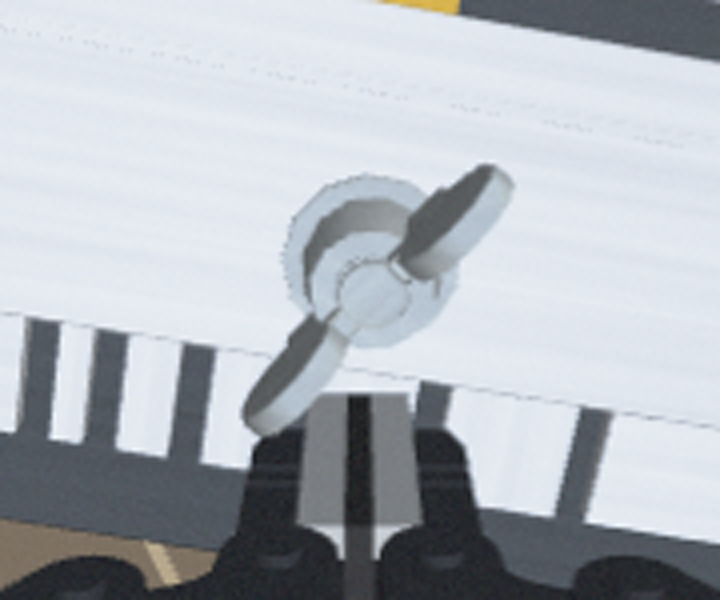

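The wing has turned clockwise, with the fingertip at (355,400) pushing the near wing at (290,390) from the right. I'll continue the orbit.

```bash
python3 nudge.py '[{"aperture": 0,"x": 1.2,"y": -7.4},{"aperture": 0,"x": 4.6,"y": -14.1},{"aperture": 0,"x": 9.9,"y": -19.4},{"aperture": 0,"x": 16.6,"y": -22.8},{"aperture": 0,"x": 24,"y": -24},{"aperture": 0,"x": 24,"y": -24}]'|sed -n '1,2p;4,6p'; python3 nudge.py '[{"aperture": 0,"x": 7.4,"y": 1.2},{"aperture": 0,"x": 14.1,"y": 4.6},{"aperture": 0,"x": 19.4,"y": 9.9},{"aperture": 0,"x": 22.8,"y": 16.6},{"aperture": 0,"x": 24,"y": 24},{"aperture": 0,"x": 24,"y": 24}]'|sed -n '1,2p;4,6p'
python3 - <<'E'
from h import *
print(go(514+24*-.933,-90.2+24*.359,42))
im=env.camera('wrist');cv2.imwrite('pics/w4.png',cv2.resize(im[130:280,170:350],None,fx=4,fy=4,interpolation=cv2.INTER_CUBIC))
E
```

```text
t: 4.45
tool_pos: [504.1, -112.6, 214.7]
ft_force: [-0.3, -0.5, 0.1]
finger_gap: -0.2
finger_force: 0.5
t: 5.05
tool_pos: [491.7, -80.2, 214.6]
ft_force: [-0.7, 1.0, 0.1]
finger_gap: 0.1
finger_force: 0.7
[-0.4 -1.3 -0.4]
```

View pics/w4.png

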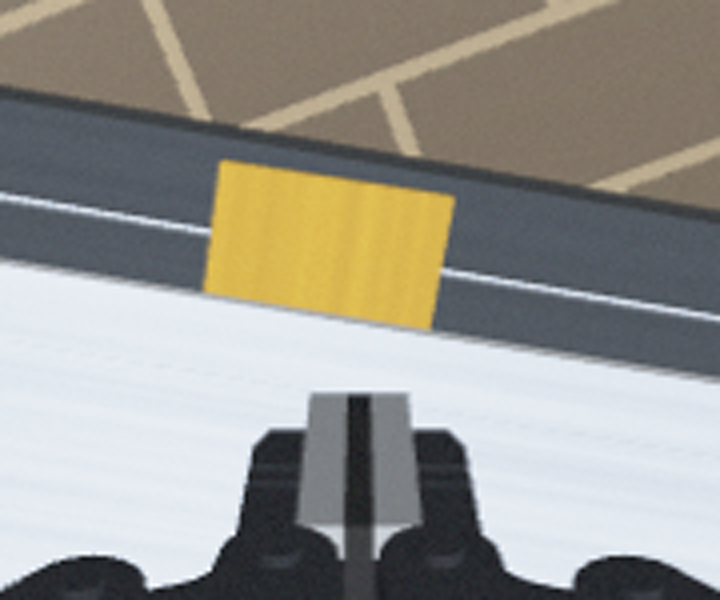

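The fingertip is now at (358,450), on the sheet side of the nut. It hides the nut, but the sheet at (330,245) is untouched. I'll do two more quarters.

```bash
python3 nudge.py '[{"aperture": 0,"x": -1.2,"y": 7.4},{"aperture": 0,"x": -4.6,"y": 14.1},{"aperture": 0,"x": -9.9,"y": 19.4},{"aperture": 0,"x": -16.6,"y": 22.8},{"aperture": 0,"x": -24,"y": 24},{"aperture": 0,"x": -24,"y": 24}]'|sed -n '1,2p;4,6p'; python3 nudge.py '[{"aperture": 0,"x": -7.4,"y": -1.2},{"aperture": 0,"x": -14.1,"y": -4.6},{"aperture": 0,"x": -19.4,"y": -9.9},{"aperture": 0,"x": -22.8,"y": -16.6},{"aperture": 0,"x": -24,"y": -24},{"aperture": 0,"x": -24,"y": -24}]'|sed -n '1,2p;4,6p'
python3 - <<'E'
from h import *
print(go(514-24*-.933,-90.2-24*.359,42))
im=env.camera('wrist');cv2.imwrite('pics/w5.png',cv2.resize(im[130:280,170:350],None,fx=4,fy=4,interpolation=cv2.INTER_CUBIC))
E
```

```text
t: 5.7
tool_pos: [523.6, -68.1, 214.7]
ft_force: [-0.2, 1.3, -0.6]
finger_gap: -0.1
finger_force: 0.5
t: 6.3
tool_pos: [535.9, -100.5, 214.8]
ft_force: [1.7, -1.0, 0.9]
finger_gap: 0.4
finger_force: 0.6
[ 0.1  1.8 -0.2]
```

View pics/w5.png

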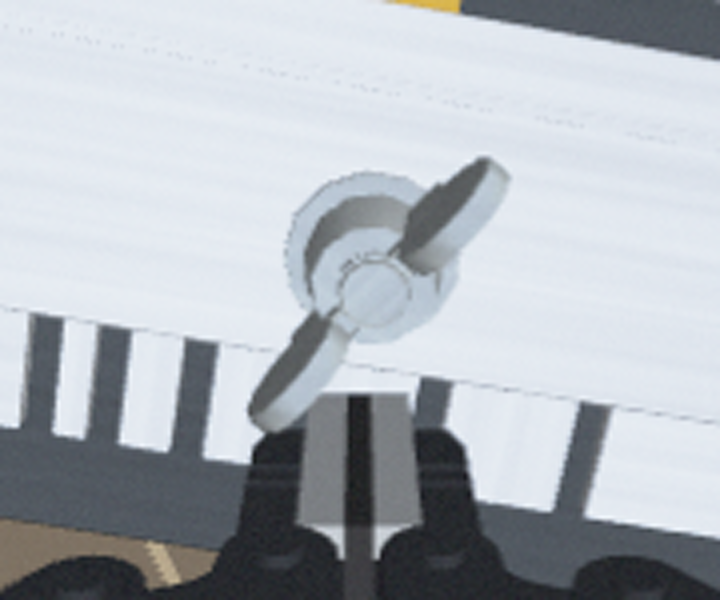

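It pushed one full turn and the plate is lower. From here I'll use eighth-turn steps and watch the force.

```bash
python3 nudge.py '[{"aperture": 0,"x": 1.2,"y": -7.4},{"aperture": 0,"x": 4.6,"y": -14.1},{"aperture": 0,"x": 7,"y": -17},{"aperture": 0,"x": 7,"y": -17}]'|sed -n '1,2p;4,6p'
```

```text
t: 6.75
tool_pos: [522.9, -112.8, 214.7]
ft_force: [0.8, 0.3, -0.1]
finger_gap: 0.1
finger_force: 0.3
```

```bash
python3 nudge.py '[{"aperture": 0,"x": 2.9,"y": -2.4},{"aperture": 0,"x": 9.6,"y": -5.8},{"aperture": 0,"x": 17,"y": -7},{"aperture": 0,"x": 17,"y": -7}]'|sed -n '1,2p;4,6p'
```

```text
t: 7.15
tool_pos: [504.0, -112.6, 214.6]
ft_force: [-1.1, -0.3, 0.1]
finger_gap: -0.1
finger_force: 0.5
```

```bash
python3 nudge.py '[{"aperture": 0,"x": 7.4,"y": 1.2},{"aperture": 0,"x": 14.1,"y": 4.6},{"aperture": 0,"x": 17,"y": 7},{"aperture": 0,"x": 17,"y": 7}]'|sed -n '1,2p;4,6p'
```

```text
t: 7.55
tool_pos: [491.6, -99.7, 214.8]
ft_force: [-1.2, -4.0, 1.1]
finger_gap: -0.1
finger_force: 2.4
```

A 4 N resistance has appeared, so the nut may be at its stop. I'll take small steps from here.

```bash
python3 nudge.py '[{"aperture": 0},{"aperture": 0}]'|sed -n '1,2p;4,6p';python3 nudge.py '[{"aperture": 0,"x": 2.4,"y": 2.9},{"aperture": 0,"x": 2.4,"y": 2.9},{"aperture": 0,"x": 2.4,"y": 2.9}]'|sed -n '1,2p;4,6p'
```

```text
t: 7.75
tool_pos: [491.7, -100.3, 214.6]
ft_force: [-2.3, -4.1, 1.9]
finger_gap: -0.2
finger_force: 2.6
t: 8.05
tool_pos: [490.9, -97.1, 214.8]
ft_force: [-0.3, -7.6, 0.7]
finger_gap: 0.1
finger_force: 3.5
```

The force rises by about 3 N for 0.16 rad, which matches the home spring (0.4 N m/rad). I'll back off, lift and check.

```bash
python3 nudge.py '[{"aperture": 0,"x": -2.4,"y": -2.9},{"aperture": 0,"x": -5,"y": -7},{"aperture": 0,"x": -8,"y": -11},{"aperture": 0,"x": -8,"y": -11,"z": -15},{"aperture": 0,"x": -8,"y": -11,"z": -50},{"aperture": 0,"x": -30,"y": -11,"z": -70},{"aperture": 0,"x": -40,"y": 11,"z": -70},{"aperture": 0,"x": -40,"y": 11,"z": -70},{"aperture": 0,"x": -40,"y": 11,"z": -70}]'|sed -n '1,2p;4,6p'
python3 - <<'E'
from h import *
p=env.camera_params('wrist');im=env.camera('wrist')
import pickle;pickle.dump(p,open('w6.pkl','wb'))
print(pix('wrist',[514,-90.2,43],p))
cv2.imwrite('pics/w6.png',cv2.resize(im[110:260,150:350],None,fx=4,fy=4,interpolation=cv2.INTER_CUBIC))
E
```

```text
t: 8.95
tool_pos: [532.1, -100.2, 284.5]
ft_force: [-0.4, -0.9, -0.4]
finger_gap: -0.2
finger_force: 0.0
[[261.45515029 176.61769861]]
```

View pics/w6.png

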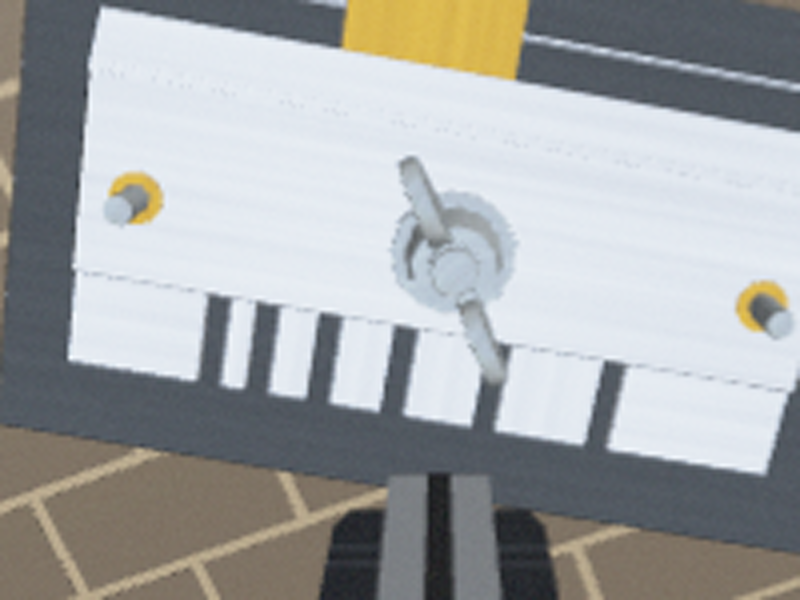

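The nut stands clear, with wings at (410,162) and (495,378) and the stud at (456,268). The sheet is still in place. I'll compare the wing angle with the thread angle for home.

Run:
```python
from h import *
import pickle;p=pickle.load(open('w6.pkl','rb'))
f=lambda u,v,z:world('wrist',((u+.5)/4-.5+150,(v+.5)/4-.5+110),z,p)
a,b=f(408,162,45),f(495,376,45);d=a-b;y=np.arctan2(d[1],d[0])
print('wing yaw',y,np.linalg.norm(d),'pred home',(-12-.541)%np.pi,y%np.pi,'turned from start',(-.72-y)%np.pi)
l,r=f(120,209,39),f(778,322,39);e=r-l;print('pins',np.linalg.norm(e),np.arctan2(e[1],e[0]))
```

```text
wing yaw -3.128192879989956 44.9580020239207 pred home 0.025370614359172095 0.01339977359983724 turned from start 2.408192879989956
pins 130.42390305141825 1.0302615540575055
```

The wing yaw matches the home angle to within 0.02 rad, and 2.41 + 2π = 8.69 rad of turning is consistent with that. I'm handing in.

```bash
python3 -c "
from rig import env
print(env.job_done())"
```

```text
the job is handed in; nothing more can be done
None
```

I pushed the wing nut clockwise about 8.7 rad to its stop, confirmed by a springy resistance of about 7.6 N and a wing angle within about 0.02 rad of my estimate for home. The sheet looked unmoved in the last wrist picture, the bystanders were not re-measured, and I handed the job in at about 9 s with the arm clear; no verdict was returned.

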